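# Empty the bung hopper and latch its trap door

## Robot

A 7-joint arm with a two-finger parallel gripper is mounted at the origin on a cart in front of the work surface, level with it; the furniture and walls round the work are solid. World frame = base frame: x ahead of the robot, y to its left, z up, the work surface at z = 0. Lengths are in m, angles in rad, forces in N, time in s.
With the tool pointing down it reaches from about 0.35 to 0.9 m from the base axis. Payload 19.9 kg.
Tool frame: the origin (TCP) lies on the centre line of the jaws, within the pads' length; the fingertips stand 22 mm ahead of it and the grasp point (between the pads) lies 3 mm ahead of it; z points along the fingers, y is the line along which they close (so a half turn about z gives the same grasp; the last joint's range is limited). The gripper opens to 85 mm and grips with 20 to 120 N. Pads are 22 mm wide; open, the fingers measure 114 mm over their backs; the gripper's body (76 mm by 85 mm) begins 54 mm behind the grasp point. The pads swing forward as they close: fully open they stand 13 mm farther back than shut.
Start: joints at [-1.313, 0.417, -0.01, 1.614, 0.005, 1.111, -0.053], TCP at [0.184, 0.597, 0.218] pointing down, gripper open.
Joint ranges: [-2.81, 2.81], [-0.39, 2.02], [-1.27, 1.25], [0.06, 2.57], [-1.19, 4.33], [0.19, 2], [-2.82, 2.82]. Speed limits (rad/s): [1.89, 1.89, 2.39, 2.39, 3.01, 3.01, 3.01].

## Interface

Orientations are given as a unit quaternion [w, x, y, z].
In Python, from cell import bot, eyes, find_in, mark_of gives the robot as it stands.
- The arm moves only by the tool step_arm, never from a script. Its argument "rows" is a list that holds one entry, the list of rows, each a list of 7 numbers: the shift along the tool's x, y, z scaled (see below), then the turn, a rotation vector about the tool's x, y, z scaled (see below), then the closure, from 0 (fully open) to 1 (shut). In form: [[[tx, ty, tz, rx, ry, rz, hand], ...]]. A call has 1 to 12 rows; each row is the pose to reach, as a shift and turn from the pose commanded when the call began, along the tool's axes at that moment; what a row does not reach only later rows make up. The controller multiplies each number of a shift by 0.15 m and each number of a turn by 120 degrees. A row lasts 1/10 s, in which the tool goes at most 50 mm and 8.59 degrees, less where a joint would pass 70% of its speed; a pose out of reach is approached as far as the arm can. A call with a number of a shift or a turn outside -1 to 1 is refused whole. A call with a gripper value outside its range is refused whole. The fingers move at their own pace and stop on an object; "newtons" is the grip in N (left out, the last holds). Time passes only in rows, so rows that repeat a pose let the fingers close. It gives the time, the measured TCP pose, the force, the opening and the grip force at its end, in the units of the state.
- bot.state(): the state, without advancing time (a new reading comes with each control period).
- eyes.get_image(name): name is "side" or "top" or "wrist"; returns (picture, depth): 400x640x3 uint8, blue, green, red; 400x640 float32, m along the optical axis (not along the pixel's ray), 0 where there is no reading.
- eyes.camera_model(name): a dict with "vfov" (degrees; the focal length in pixels is half the picture's height over the tangent of half this angle, whatever the lens; pixels are square), "cx", "cy" (the principal point, pixels), "k1" (the pictures are not rectified: a ray, as slopes to the right and down, at radius r is drawn at 1 + k1 r^2 times it, then the intrinsics apply), "extrinsics" (4x4, takes a point from camera to world coordinates). Camera axes: x right, y down, z forward; pixel columns grow to the right and rows downward; lengths in m; the calibration is good to about 2 mm. A picture is of the moment at which its call begins: read the wrist's pose just before it. camera_model takes no time and is no camera call; for the wrist camera it gives the pose at the moment of the call.
- bot.finish_job(): hands the job in; it is judged then, once.
Trained networks look in the newest picture that a camera, given by its name, has taken for a name from the list of things; names that differ only in an ending like _2 or _b are one class to them, and where a whole thing is asked for, a point or a joint stands for the part that bears it (a point fixed in the world has none). Each returns a list of dicts, best first, with "p" (0 to 1); they miss things now and then, are a little off and sometimes report something else, mostly with a low value. They report only what shows in the picture. A call takes as long as a camera call.
- find_in(camera, query): "location" ([x, y, z] in m, in world coordinates, good to about 4 mm: the middle of the surface that is visible of it).
- mark_of(camera, query): "location" ([x, y, z] in m, in world coordinates, good to about 4 mm: a listed point, or the origin of a listed thing).
The state is a dict: "clock": time; "joint_pos": joint angles; "joint_vel": joint speeds; "joint_efforts": joint torques, N m; "ee_pos": TCP position; "eef_rot": TCP orientation; "contact_force": force on the tool from outside, world axes, zero at the start; "moment": the same for the moment, N m; "gripper_width": finger opening in m; "finger_force": force on a finger pad.
Only numpy, scipy, OpenCV 4.12 (cv2) and the standard library are available. Lean on these libraries where they do the work, as an engineer would, in place of code of your own. Each camera call takes 0.05 s, during which the arm holds its last target. There are 200 camera calls.

## Task

Empty the blue bung hopper: swing its yellow hook latch clear, pull the red-gripped lever forward to swing the trap-door bottom wide open so that all the bungs drop into the catch tray below. Then swing the lever back up to shut the trap door and press the yellow latch fully home round the lever, so that the door stays shut by itself. Leave the bottles, the flask and the tube rack alone.

Things in the scene. Friction and masses are not known exactly. Their poses are not given: they have to be found in the camera images.
- hopper: Blue hopper fixed to the bench: side panels 130 mm deep, 142 mm apart outside, 240 mm high; box open above, clear front window, trap door as bottom 160 mm up. Catch tray at its foot, rim 48 mm high, reaching 145 mm ahead of the origin. Origin: on the bench under the box's centre; x to its back, y to its left, z up. Lever and latch are on its right (-y).
- trap (a joint): Angle (rad) of trap door and lever (one piece): 0 shut, door level, lever upright; 1.13 open stop, door steep, lever swung down to the hopper's front (-x). Stiff hinge: stays where left, except that near shut a sprung buffer, set differently each time, pushes it open: 6 to 10 N at the grip brings it home; let go unlatched it springs back to 0.05 - 0.15.
- trap_hinge (a point): Point on the hinge line of the trap door, in the plane of the lever, 160 mm above the bench; at hopper x = 55, y = -88 mm. The hinge line runs along the hopper's y.
- lever_grip (a point): Middle of the lever's red grip: a round bar 18 mm thick, 56 mm long, parallel to the hopper's y, sticking out to the right at the lever's end, 115 mm from the hinge line (275 mm above the bench when shut). Moves with the lever; being round it can be pinched from above at any lever angle.
- latch (a joint): Angle (rad) of the yellow hook latch: 0 home, bar along hopper x, hook round the lever's front; swings level out to the right and back (anticlockwise from above) to 1.75. Clear of the lever from 0.4; stays where left. The hook is bevelled: swung in on the sprung-back lever it draws it home with some 4 to 14 N at the peg, then goes over; stopped on the bevel it is not latched.
- latch_pivot (a point): Upright pivot of the latch, at hopper x = 105, y = -86 mm, 215 mm above the bench.
- latch_grip (a point): Grip point on the latch's upright black peg: round, 16 mm thick, from 217 to 285 mm above the bench; the point is 14 mm below its top. In the latch's bar frame it is 145 mm ahead of the pivot and 14 mm outward: latched, at hopper x = -40, y = -100 mm, 29 mm outside the side panel (top at 240 mm). Swings with the latch.
- bung1: Grey rubber bung, 28 mm across and 27 mm high, standing loose on the trap door in the hopper at the start. Origin: centre of its underside as it stands.
- bung2: Grey rubber bung, 28 mm across and 27 mm high, standing loose on the trap door in the hopper at the start. Origin: centre of its underside as it stands.
- bung3: Grey rubber bung, 28 mm across and 27 mm high, standing loose on the trap door in the hopper at the start. Origin: centre of its underside as it stands.
- bung4: Grey rubber bung, 28 mm across and 27 mm high, standing loose on the trap door in the hopper at the start. Origin: centre of its underside as it stands.
- bung5: Grey rubber bung, 28 mm across and 27 mm high, standing loose on the trap door in the hopper at the start. Origin: centre of its underside as it stands.
- reagent_red: Bystander: brown glass reagent bottle with a black cap and red label, 74x74x146 mm. Origin at the centre of its underside.
- reagent_white: Bystander: brown glass reagent bottle with a black cap and pale label, 65x65x136 mm. Origin at the centre of its underside.
- flask: Bystander: clear conical flask, 96x96x160 mm. Origin at the centre of its underside.
- tube_rack: Bystander: long wooden test tube rack, 46x253x70 mm. Origin at the centre of its underside.
- tray_floor (a point): Point on the floor of the catch tray, at hopper x = -40 mm, y = 0, 8 mm above the bench. The tray spans hopper x = -139 to 59 mm and y = -65 to 65 mm inside.

How it is judged:
On the way, in this order (a step that is already met when the one before it is completed fails the run):
1. the latch is swung clear of the lever while the door is still nearly shut (value of joint latch above 0.4 rad and value of joint trap below 0.3 rad), for 0.1 s.
2. the trap door is wide open (0.8 rad or more) and all five bungs have dropped into the tray (value of joint trap above 0.8 rad and x of bung1 in the frame of hopper between -0.145 and 0.065 m and y of bung1 in the frame of hopper between -0.07 and 0.07 m and z of each of bung1, bung2, bung3, bung4, bung5 in the frame of hopper below 0.08 m and x of bung2 in the frame of hopper between -0.145 and 0.065 m and y of bung2 in the frame of hopper between -0.07 and 0.07 m and x of bung3 in the frame of hopper between -0.145 and 0.065 m and y of bung3 in the frame of hopper between -0.07 and 0.07 m and x of bung4 in the frame of hopper between -0.145 and 0.065 m and y of bung4 in the frame of hopper between -0.07 and 0.07 m and x of bung5 in the frame of hopper between -0.145 and 0.065 m and y of bung5 in the frame of hopper between -0.07 and 0.07 m), for 0.1 s.
3. the trap door is shut again by its lever (within 0.15 rad) (value of joint trap below 0.15 rad), for 0.1 s.
At the end, for the whole second after the job is handed in: The trap door is shut (within 0.05 rad), held by the latch fully home (within 0.06 rad), both at rest, and all five bungs lie at rest inside the catch tray, below the door (value of joint trap below 0.05 rad and value of joint latch below 0.06 rad and velocity of joint each of trap, latch below 0.1 rad/s and x of bung1 in the frame of hopper between -0.145 and 0.065 m and y of bung1 in the frame of hopper between -0.07 and 0.07 m and z of each of bung1, bung2, bung3, bung4, bung5 in the frame of hopper below 0.08 m and linear speed of each of bung1, bung2, bung3, bung4, bung5 below 0.05 m/s and x of bung2 in the frame of hopper between -0.145 and 0.065 m and y of bung2 in the frame of hopper between -0.07 and 0.07 m and x of bung3 in the frame of hopper between -0.145 and 0.065 m and y of bung3 in the frame of hopper between -0.07 and 0.07 m and x of bung4 in the frame of hopper between -0.145 and 0.065 m and y of bung4 in the frame of hopper between -0.07 and 0.07 m and x of bung5 in the frame of hopper between -0.145 and 0.065 m and y of bung5 in the frame of hopper between -0.07 and 0.07 m); the robot touches nothing.
It fails at once if a reagent bottle, the flask or the tube rack is moved by more than 30 mm (distance of any of reagent_red, reagent_white, flask, tube_rack from where it was at the start of the episode above 0.03 m).
It also fails if it takes over 64 s, if anything falls off the work surface, if the arm or the gripper's body presses on something with over 40 N, if the wrist force passes 120 N, or if a joint passes its speed limit or range.

## Working session

There is one attempt and no reset: what is moved stays moved. The work goes in short steps, Python scripts to look and compute and a tool call to move; the robot and the scene stay as the last step left them, time stands still between calls to the robot, and variables do not carry over. Pictures are saved under pics/ and viewed, at most 10 in all, crops included, and the job is handed in when it is done.

Besides the shell and the picture viewer there is one more tool, called after "Request:" by a JSON object that holds its "fn" and its "kwargs". step_arm: Moves the arm, as the interface text tells. Its arguments: {"type":"object","properties":{"rows":{"type":"array"},"newtons":{"type":"number"}},"required":["rows"]}

```bash
mkdir -p pics; ls; cat > h.py <<'E'
from cell import bot, eyes, find_in, mark_of
import numpy as np, cv2
from scipy.spatial.transform import Rotation as R
def tool(s=None):
    s=s or bot.state(); q=s["eef_rot"]; return np.array(s["ee_pos"]), R.from_quat([q[1],q[2],q[3],q[0]])
def proj(cam,p):
    m=eyes.camera_model(cam); T=np.linalg.inv(np.array(m["extrinsics"])); c=T[:3,:3]@p+T[:3,3]
    f=200/np.tan(np.radians(m["vfov"]/2)); s=c[:2]/c[2]; s=s*(1+m["k1"]*(s@s)); return s*f+[m["cx"],m["cy"]]
E
python3 - <<'E'
from h import *
s=bot.state(); print({k:np.round(v,3) for k,v in s.items()})
for c in ("side","top"):
    im,d=eyes.get_image(c); cv2.imwrite(f"pics/{c}0.png",im)
    for n in ("hopper","trap_hinge","lever_grip","latch_pivot","latch_grip","tray_floor","reagent_red","reagent_white","flask","tube_rack"):
        r=mark_of(c,n); print(c,n,[(np.round(x["location"],3).tolist(),round(x["p"],2)) for x in r[:2]])
E
```

```text
pics
{'clock': np.float64(0.0), 'joint_pos': array([-1.313,  0.418, -0.01 ,  1.614,  0.005,  1.111, -0.053]), 'joint_vel': array([-0.001,  0.001,  0.001,  0.   ,  0.   , -0.   , -0.001]), 'joint_efforts': array([-2.0000e-03, -8.6446e+01,  6.7800e-01, -4.3489e+01,  1.9000e-02,
        8.0000e-03,  0.0000e+00]), 'ee_pos': array([0.184, 0.597, 0.218]), 'eef_rot': array([-0.   ,  0.149,  0.989, -0.001]), 'contact_force': array([-0.176, -0.498, -0.448]), 'moment': array([-0.001,  0.026,  0.016]), 'finger_force': np.float64(0.0), 'gripper_width': np.float64(0.085)}
side hopper [([0.495, 0.077, 0.004], 0.73), ([0.45, -0.02, 0.27], 0.68)]
side trap_hinge [([0.542, -0.017, 0.16], 0.54)]
side lever_grip [([0.544, -0.016, 0.164], 0.55), ([0.537, -0.05, 0.273], 0.48)]
side latch_pivot [([0.595, -0.02, 0.216], 0.8)]
side latch_grip [([0.446, -0.018, 0.273], 0.6)]
side tray_floor [([0.455, 0.082, 0.009], 0.72)]
side reagent_red [([0.42, -0.467, -0.002], 0.85)]
side reagent_white [([0.455, -0.31, -0.003], 0.81)]
side flask [([0.602, 0.398, -0.0], 0.93)]
side tube_rack [([0.44, 0.387, 0.003], 0.76)]
top hopper [([0.494, 0.078, -0.004], 0.9), ([0.45, -0.022, 0.27], 0.23)]
top trap_hinge []
top lever_grip [([0.543, -0.048, 0.274], 0.74), ([0.468, 0.038, 0.162], 0.73)]
top latch_pivot [([0.594, -0.015, 0.214], 0.57)]
top latch_grip [([0.448, -0.019, 0.27], 0.66), ([0.542, -0.05, 0.275], 0.5)]
top tray_floor [([0.455, 0.076, 0.007], 0.59), ([0.602, 0.395, 0.002], 0.3)]
top reagent_red [([0.422, -0.467, 0.002], 0.96)]
top reagent_white [([0.456, -0.311, -0.002], 0.92), ([0.45, -0.018, 0.267], 0.26)]
top flask [([0.603, 0.392, -0.002], 0.55)]
top tube_rack [([0.441, 0.39, 0.001], 0.75), ([0.495, 0.079, -0.005], 0.67)]
```

View pics/side0.png

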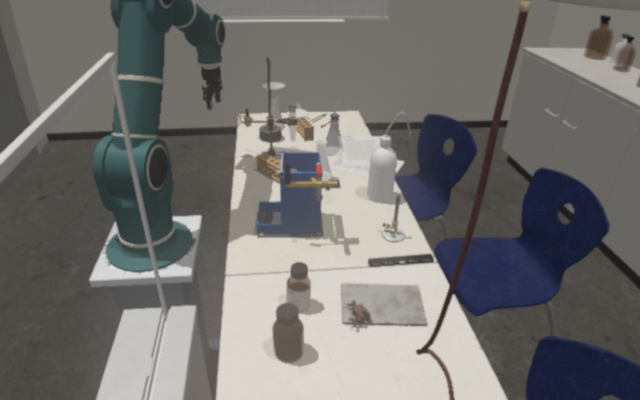

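View pics/top0.png

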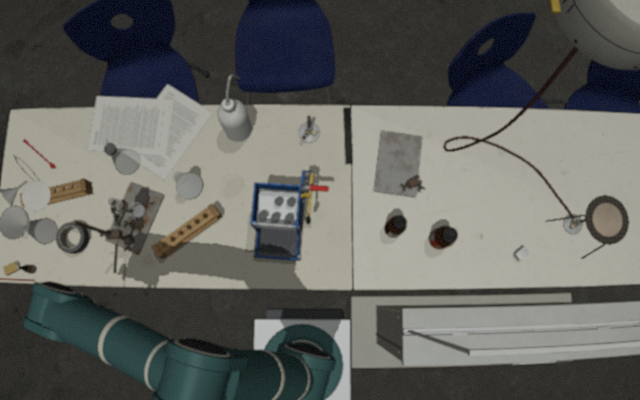

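```bash
cat >> h.py <<'E'
# hopper pose fit: refine from averaged marks
H={"o":(0,0),"hinge":(55,-88),"pivot":(105,-86),"peg":(-40,-100),"floor":(-40,0),"grip":(55,-119)}
W={"o":(494.5,77.5),"hinge":(542,-17),"pivot":(594.5,-17.5),"peg":(447.5,-18.5),"floor":(455,79),"grip":(541,-49.5)}
def fit():
    A=np.array([H[k] for k in W],float); B=np.array([W[k] for k in W],float); a=A-A.mean(0); b=B-B.mean(0)
    th=np.arctan2((a[:,0]*b[:,1]-a[:,1]*b[:,0]).sum(),(a*b).sum()); c,s=np.cos(th),np.sin(th); Q=np.array([[c,-s],[s,c]])
    t=B.mean(0)-Q@A.mean(0); return th,Q,t/1000,(A@Q.T+t-B)
TH,Q,T0,RES=fit()
def hw(p): p=np.asarray(p,float); return np.r_[Q@p[:2]+T0,p[2]]   # hopper m -> world
def peg(a,z=0.271): # latch angle
    c,s=np.cos(a),np.sin(a); v=np.array([-.145,-.014]); return hw([.105+c*v[0]-s*v[1],-.086+s*v[0]+c*v[1],z])
def grip(a,y=-.119): return hw([.055-.115*np.sin(a),y,.16+.115*np.cos(a)])
def rel(target,yaw=None):  # shift in tool axes, scaled units; yaw = desired world direction angle of tool y (closing)
    p,r=tool(); sh=r.inv().apply(np.asarray(target)-p)/.15; out=np.round(sh,3).tolist()
    if yaw is not None:
        y=r.apply([0,1,0]); d=(yaw-np.arctan2(y[1],y[0])+np.pi/2)%np.pi-np.pi/2; out.append(("rz",round(-np.degrees(d)/120,3)))
    return out
E
python3 - <<'E'
from h import *
print(np.degrees(TH),T0,RES.round(1))
for a in (0,.3,.6,.8,1): print("peg",a,peg(a).round(3))
for a in (0,.1,.5,.9,1.1): print("grip",a,grip(a).round(3))
p,r=tool(); print(r.as_matrix().round(3)); m=np.array(eyes.camera_model("wrist")["extrinsics"]); print("wrist cam in tool",r.inv().apply(m[:3,3]-p).round(3))
E
```

```text
-4.7182331942905655 [0.49538066 0.07612879] [[ 0.9 -1.4]
 [ 1.   0.9]
 [-1.5 -0.7]
 [-0.2 -1.7]
 [ 0.5  0.4]
 [-0.6  2.5]]
peg 0 [ 0.447 -0.02   0.271]
peg 0.3 [ 0.454 -0.063  0.271]
peg 0.6 [ 0.474 -0.102  0.271]
peg 0.8 [ 0.493 -0.124  0.271]
peg 1 [ 0.516 -0.142  0.271]
grip 0 [ 0.54  -0.047  0.275]
grip 0.1 [ 0.529 -0.046  0.274]
grip 0.5 [ 0.485 -0.042  0.261]
grip 0.9 [ 0.451 -0.04   0.231]
grip 1.1 [ 0.438 -0.039  0.212]
[[-0.956  0.294  0.   ]
 [ 0.294  0.956 -0.   ]
 [-0.    -0.    -1.   ]]
wrist cam in tool [ 0.08   0.    -0.155]
```

Side picture: hopper at about (290,205), black peg (288,172), red grip (319,172). Top picture: peg (308,218), red grip (318,188), bungs visible in the box. All agree with the fit to within 2.5 mm. Now approaching high.

Request:
{"fn": "step_arm", "kwargs": {"rows": [[[-0.3,-0.4,-0.9,0,0,0.05,0],[-0.66,-0.9,-0.95,0,0,0.15,0],[-0.66,-0.9,-0.95,0,0,0.17,0],[-0.66,-0.9,-0.95,0,0,0.17,0],[-0.66,-0.9,-0.95,0,0,0.17,0]]], "newtons": 60}}

```text
clock: 1.6
ee_pos: [0.2405, 0.4368, 0.3638]
eef_rot: [0.0, 0.323, 0.946, 0.002]
contact_force: [0.7, 0.9, 0.1]
gripper_width: 0.0854
finger_force: 0.0
```

```bash
python3 -c "
from h import *
p,r=tool(); print(p.round(3)); print(rel(np.r_[peg(0)[:2],.36],TH), bot.state()['clock'])"
```

```text
[0.24  0.437 0.364]
[-2.954, -1.568, 0.018, ('rz', np.float64(0.475))] 1.6
```

Request:
{"fn": "step_arm", "kwargs": {"rows": [[[-0.5,-0.26,0,0,0,0,0],[-0.98,-0.52,0,0,0,0,0],[-0.98,-0.52,0,0,0,0,0],[-0.98,-0.52,0,0,0,0,0],[-0.98,-0.52,0,0,0,0,0]]]}}

```text
clock: 2.1
ee_pos: [0.309, 0.2857, 0.3615]
eef_rot: [0.0, 0.323, 0.946, 0.001]
contact_force: [-0.4, 0.7, -0.3]
gripper_width: 0.0852
finger_force: 0.0
```

Request:
{"fn": "step_arm", "kwargs": {"rows": [[[-0.5,-0.26,0,0,0,0.07,0],[-0.98,-0.52,0,0,0,0.14,0],[-0.98,-0.52,0,0,0,0.21,0],[-0.98,-0.52,0,0,0,0.28,0],[-0.98,-0.52,0,0,0,0.35,0],[-0.98,-0.52,0,0,0,0.42,0],[-0.98,-0.52,0,0,0,0.475,0],[-0.98,-0.52,0,0,0,0.475,0]]]}}

```text
clock: 2.9
ee_pos: [0.377, 0.1371, 0.361]
eef_rot: [0.0, 0.735, 0.678, -0.0]
contact_force: [-0.3, -0.6, -1.2]
gripper_width: 0.0856
finger_force: 0.0
```

```bash
python3 -c "
from h import *
p,r=tool(); print(p.round(3)); print(rel(np.r_[peg(0)[:2],.36],TH), bot.state()['clock'])
im,d=eyes.get_image('wrist'); cv2.imwrite('pics/w1.png',im)
for n in ('latch_grip','lever_grip','latch_pivot'):
  print(n,[(np.round(x['location'],3),x['p']) for x in mark_of('wrist',n)[:2]])
print(proj('wrist',peg(0)),proj('wrist',grip(0)))"
```

```text
[0.377 0.137 0.361]
[-1.008, 0.551, 0.007, ('rz', np.float64(0.001))] 2.9
latch_grip [(array([ 0.446, -0.022,  0.272]), 0.81)]
lever_grip [(array([0.513, 0.074, 0.164]), 0.35)]
latch_pivot [(array([ 0.593, -0.014,  0.214]), 0.83)]
[410.82836632 355.81269386] [508.29257949 371.93553495]
```

View pics/w1.png

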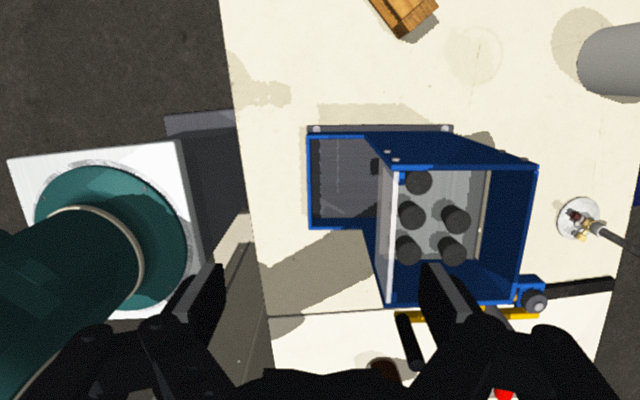

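Wrist picture: five bungs in the box, peg top near (410,362), yellow bar along the bottom, red grip (505,395), matching the projections. Going over the peg and down, then gripping.

Request:
{"fn": "step_arm", "kwargs": {"rows": [[[-0.5,0.27,0,0,0,0,0],[-1,0.55,0,0,0,0,0],[-1,0.55,0,0,0,0,0],[-1,0.55,0,0,0,0,0],[-1,0.55,0,0,0,0,0],[-1,0.55,0.3,0,0,0,0],[-1,0.55,0.59,0,0,0,0],[-1,0.55,0.59,0,0,0,0],[-1,0.55,0.59,0,0,0,0],[-1,0.55,0.59,0,0,0,0]]]}}

```text
clock: 4.1
ee_pos: [0.4485, -0.0193, 0.2746]
eef_rot: [0.001, 0.734, 0.679, 0.001]
contact_force: [0.1, -0.3, -0.8]
gripper_width: 0.085
finger_force: 0.0
```

```bash
python3 -c "
from h import *
p,r=tool(); print(p.round(4), bot.state()['contact_force'])
print(rel(peg(0,.272),TH))
for a in (.15,.3,.5,.7,.9,1.1,1.2): print(a,(np.array(rel(peg(a,.272)))-np.array(rel(peg(0,.272)))).round(3))"
```

```text
[ 0.4485 -0.0193  0.2746] [ 0.11607745 -0.33725667 -0.77433161]
[-0.007, -0.007, 0.017, ('rz', np.float64(0.002))]
0.15 [-0.143  0.024  0.   ]
0.3 [-0.282  0.069  0.   ]
0.5 [-0.452  0.161  0.   ]
0.7 [-0.602  0.284  0.001]
0.9 [-0.724  0.435  0.001]
1.1 [-0.813  0.607  0.001]
1.2 [-0.844  0.699  0.002]
```

Request:
{"fn": "step_arm", "kwargs": {"rows": [[[0,0,0.015,0,0,0,1],[0,0,0.015,0,0,0,1],[0,0,0.015,0,0,0,1],[0,0,0.015,0,0,0,1],[0,0,0.015,0,0,0,1],[0,0,0.015,0,0,0,1]]], "newtons": 50}}

```text
clock: 4.7
ee_pos: [0.4484, -0.0198, 0.2716]
eef_rot: [0.001, 0.734, 0.679, 0.001]
contact_force: [-4.1, -2.2, 27.8]
gripper_width: 0.0007
finger_force: 13.3
```

Request:
{"fn": "step_arm", "kwargs": {"rows": [[[-0.07,0.01,0,0,0,0,1],[-0.14,0.02,0,0,0,0,1],[-0.21,0.043,0,0,0,0,1],[-0.28,0.07,0,0,0,0,1],[-0.37,0.11,0,0,0,0,1],[-0.45,0.16,0,0,0,0,1],[-0.53,0.22,0,0,0,0,1],[-0.6,0.284,0,0,0,0,1],[-0.665,0.355,0,0,0,0,1],[-0.725,0.435,0,0,0,0,1],[-0.77,0.52,0,0,0,0,1],[-0.81,0.607,0,0,0,0,1]]]}}

```text
clock: 5.9
ee_pos: [0.5302, -0.1489, 0.2718]
eef_rot: [0.001, 0.734, 0.679, 0.001]
contact_force: [-0.7, 1.1, 19.4]
gripper_width: 0.0
finger_force: 9.4
```

The peg wasn't between the pads; looking.

```bash
python3 -c "
from h import *
for c in ('top','side','wrist'):
  im,d=eyes.get_image(c); cv2.imwrite(f'pics/{c}2.png',im)
  for n in ('latch_grip','lever_grip'): print(c,n,[(np.round(x['location'],3),round(x['p'],2)) for x in mark_of(c,n)[:3]])
  if c!='wrist':
    u,v=proj(c,hw([0,-.1,.25])).astype(int); cr=im[max(v-50,0):v+50,max(u-66,0):u+66]; cv2.imwrite(f'pics/{c}2c.png',cv2.resize(cr,None,fx=3,fy=3)); 
print(bot.state()['contact_force'],bot.state()['ee_pos'])
a=cv2.imread('pics/top2c.png');b=cv2.imread('pics/side2c.png');h=min(a.shape[0],b.shape[0]);cv2.imwrite('pics/j2.png',np.vstack([np.hstack([a[:h],b[:h]])[:, :800]]))"
```

```text
top latch_grip []
top lever_grip [(array([ 0.533, -0.048,  0.272]), 0.58)]
side latch_grip [(array([ 0.528, -0.146,  0.272]), 0.51)]
side lever_grip []
wrist latch_grip [(array([ 0.529, -0.15 ,  0.269]), 0.98)]
wrist lever_grip [(array([ 0.528, -0.051,  0.276]), 0.72)]
[-0.52273749 -1.15025955 17.87527213] [ 0.52974998 -0.14862545  0.27184004]
```

View pics/j2.png

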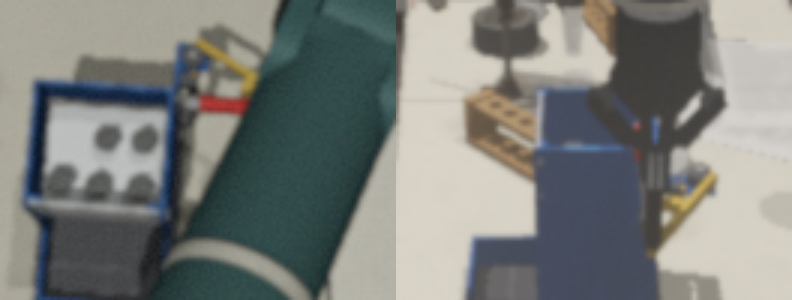

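View pics/wrist2.png

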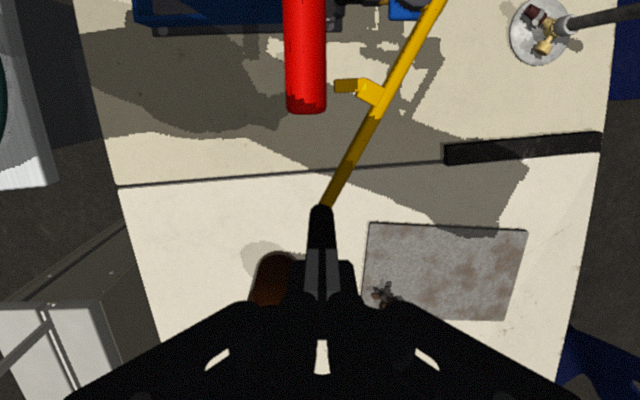

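Wrist picture: yellow latch bar swung out, from (435,0) down to the peg at the fingers (320,210), at about 1.1 rad, so the latch did come along; red grip at (305,60) is free and the lever has sprung to about 0.1 rad. Releasing, lifting and lining up on the lever grip.

Request:
{"fn": "step_arm", "kwargs": {"rows": [[[0,0,0,0,0,0,0],[0,0,0,0,0,0,0],[0,0,0,0,0,0,0],[0,0,0,0,0,0,0],[0,0,0,0,0,0,0],[0,0,-0.3,0,0,0,0],[0,0,-0.6,0,0,0,0],[0,0,-0.6,0,0,0,0],[0,0,-0.6,0,0,0,0]]]}}

```text
clock: 7.25
ee_pos: [0.5287, -0.1481, 0.3607]
eef_rot: [0.0, 0.734, 0.679, 0.0]
contact_force: [0.1, 0.0, -1.1]
gripper_width: 0.0855
finger_force: 0.0
```

```bash
python3 -c "
from h import *
s=bot.state();p,r=tool(s); print(p.round(4), s['contact_force'],s['gripper_width'],s['clock'])
im,d=eyes.get_image('wrist'); cv2.imwrite('pics/w3.png',im)
for n in ('latch_grip','lever_grip'): print(n,[(np.round(x['location'],3),round(x['p'],2)) for x in mark_of('wrist',n)[:3]])
g=grip(.1)+[0,0,.003]; print(g,rel(g,TH)); print([(a,(np.array(rel(grip(a)))-np.array(rel(grip(.1)))).round(3).tolist()) for a in np.arange(.2,1.16,.1)])"
```

```text
[ 0.5287 -0.1481  0.3607] [ 0.08525558  0.0016378  -1.0993993 ] 0.08553715085457453 7.25
latch_grip [(array([ 0.514, -0.144,  0.267]), 0.65)]
lever_grip [(array([ 0.526, -0.049,  0.276]), 0.78)]
[ 0.52896392 -0.04604765  0.27742548] [0.677, -0.048, 0.545, ('rz', np.float64(0.002))]
[(np.float64(0.2), [0.0, -0.076, 0.012]), (np.float64(0.30000000000000004), [0.0, -0.15, 0.031]), (np.float64(0.4000000000000001), [0.0, -0.222, 0.057]), (np.float64(0.5000000000000001), [0.001, -0.291, 0.091]), (np.float64(0.6000000000000001), [0.001, -0.357, 0.131]), (np.float64(0.7000000000000002), [0.001, -0.418, 0.177]), (np.float64(0.8000000000000003), [0.001, -0.473, 0.23]), (np.float64(0.9000000000000001), [0.001, -0.524, 0.287]), (np.float64(1.0000000000000002), [0.002, -0.568, 0.35]), (np.float64(1.1000000000000003), [0.002, -0.606, 0.416])]
```

View pics/w3.png

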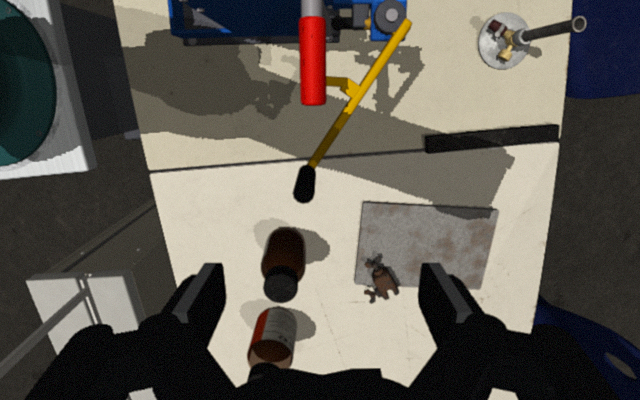

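Peg stands at (305,190), red grip at (312,60); bottles untouched. Gripping the lever.

Request:
{"fn": "step_arm", "kwargs": {"rows": [[[0.3,-0.03,0,0,0,0,0],[0.6,-0.06,0,0,0,0,0],[0.68,-0.06,0,0,0,0,0],[0.68,-0.06,0,0,0,0,0],[0.68,-0.06,0.3,0,0,0,0],[0.68,-0.06,0.545,0,0,0,0],[0.68,-0.06,0.545,0,0,0,0],[0.68,-0.06,0.545,0,0,0,0],[0.68,-0.06,0.545,0,0,0,0]]]}}

```text
clock: 8.3
ee_pos: [0.5285, -0.0463, 0.2803]
eef_rot: [0.001, 0.735, 0.678, 0.001]
contact_force: [0.2, -0.0, -0.7]
gripper_width: 0.0853
finger_force: 0.0
```

Request:
{"fn": "step_arm", "kwargs": {"rows": [[[0,0,0,0,0,0,1],[0,0,0,0,0,0,1],[0,0,0,0,0,0,1],[0,0,0,0,0,0,1],[0,0,0,0,0,0,1],[0,0,0,0,0,0,1]]], "newtons": 40}}

```text
clock: 8.9
ee_pos: [0.5277, -0.0456, 0.2785]
eef_rot: [0.0, 0.734, 0.679, -0.0]
contact_force: [-0.2, -0.3, 0.0]
gripper_width: 0.0003
finger_force: 0.0
```

```bash
python3 -c "
from h import *
s=bot.state()
for c in ('wrist','side'):
  im,d=eyes.get_image(c); cv2.imwrite(f'pics/{c}4.png',im)
  print([(n,np.round(x['location'],3),round(x['p'],2)) for n in ('lever_grip','latch_grip') for x in mark_of(c,n)[:2]])
  if c=='wrist': a=im; print('tcp px',proj(c,np.array(s['ee_pos'])), proj(c,grip(.1)))
  else:
    u,v=proj(c,grip(.1)).astype(int); b=cv2.resize(im[v-50:v+50,u-50:u+50],(400,400),interpolation=cv2.INTER_CUBIC)
cv2.imwrite('pics/j4.png',np.hstack([a[:,120:520],b]))"
```

```text
[('lever_grip', array([ 0.529, -0.047,  0.276]), 0.68), ('lever_grip', array([ 0.516, -0.142,  0.27 ]), 0.4), ('latch_grip', array([ 0.515, -0.142,  0.27 ]), 0.69)]
tcp px [321.38602623 254.37368916] [323.8791442  251.34123148]
[('lever_grip', array([ 0.528, -0.052,  0.27 ]), 0.42), ('lever_grip', array([ 0.451, -0.308,  0.   ]), 0.17), ('latch_grip', array([ 0.517, -0.139,  0.272]), 0.85)]
```

View pics/j4.png

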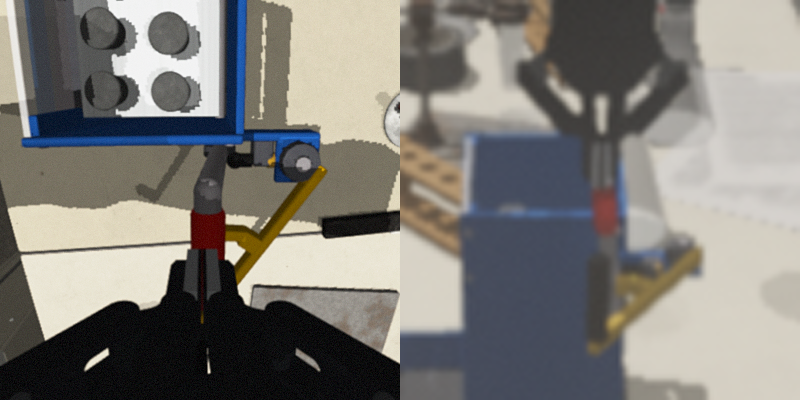

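The pads look closed to far less than the bar's 18 mm, with red visible between and below them: possibly they are above the bar. Checking fingertip height against the depth picture.

```bash
python3 -c "
from h import *
s=bot.state(); im,d=eyes.get_image('wrist'); m=eyes.camera_model('wrist'); E=np.array(m['extrinsics']); f=200/np.tan(np.radians(m['vfov']/2))
def pt(u,v):
  x=np.array([(u-m['cx'])/f,(v-m['cy'])/f]); x=x/(1+m['k1']*(x@x)); z=d[v,u]; return (E@[x[0]*z,x[1]*z,z,1])[:3].round(4)
print(s['ee_pos'],s['gripper_width'],s['finger_force'])
for u in (305,310,315,320,323,326,330,335): print(u,[(v,pt(u,v).tolist()[1:],im[v,u].tolist()) for v in (225,240,252,262,275,290)])
"
```

```text
[ 0.52770576 -0.04561403  0.27850153] -2.5254825997617346e-05 0.0
305 [(225, [-0.1429, 0.0006], [192, 216, 225]), (240, [-0.1658, -0.0004], [154, 180, 189]), (252, [-0.1848, -0.0012], [210, 230, 234]), (262, [-0.0378, 0.2996], [20, 22, 20]), (275, [-0.0332, 0.3185], [47, 47, 46]), (290, [-0.0345, 0.3268], [56, 58, 58])]
310 [(225, [-0.0306, 0.2748], [106, 127, 142]), (240, [-0.0393, 0.2738], [98, 113, 132]), (252, [-0.0337, 0.2985], [51, 51, 51]), (262, [-0.034, 0.307], [54, 52, 52]), (275, [-0.0344, 0.3168], [50, 51, 53]), (290, [-0.0348, 0.3267], [56, 59, 58])]
315 [(225, [-0.0286, 0.2803], [0, 0, 76]), (240, [-0.0368, 0.2798], [2, 0, 76]), (252, [-0.0338, 0.2987], [50, 57, 52]), (262, [-0.0342, 0.3069], [50, 52, 48]), (275, [-0.0341, 0.3175], [55, 57, 56]), (290, [-0.0342, 0.3278], [56, 59, 54])]
320 [(225, [-0.0282, 0.2817], [0, 5, 75]), (240, [-0.0361, 0.2815], [6, 11, 83]), (252, [-0.0341, 0.2984], [12, 7, 13]), (262, [-0.0341, 0.3074], [2, 10, 7]), (275, [-0.0343, 0.3174], [5, 0, 6]), (290, [-0.0345, 0.3275], [8, 8, 9])]
323 [(225, [-0.0275, 0.2836], [10, 12, 86]), (240, [-0.0
[... 198 characters left out ...]
.2828], [1, 8, 85]), (240, [-0.0358, 0.2829], [10, 12, 87]), (252, [-0.0344, 0.2982], [46, 45, 46]), (262, [-0.0347, 0.3068], [47, 49, 48]), (275, [-0.0347, 0.3171], [42, 40, 39]), (290, [-0.0345, 0.3277], [33, 33, 35])]
330 [(225, [-0.0284, 0.282], [3, 0, 80]), (240, [-0.0364, 0.2817], [8, 9, 85]), (252, [-0.0341, 0.2991], [49, 51, 50]), (262, [-0.0337, 0.3087], [54, 54, 51]), (275, [-0.0353, 0.3164], [60, 56, 60]), (290, [-0.035, 0.3271], [52, 54, 52])]
335 [(225, [-0.0287, 0.2819], [16, 19, 86]), (240, [-0.0367, 0.2816], [3, 7, 83]), (252, [-0.034, 0.2995], [55, 57, 56]), (262, [-0.035, 0.3068], [54, 50, 50]), (275, [-0.0348, 0.3175], [55, 56, 51]), (290, [-0.0342, 0.3286], [59, 57, 53])]
```

Depth shows the shut fingertips about 14 mm above the reported TCP height (at 0.293), not 22 mm below: they were over the bar, and earlier pressed on the peg's top. Correcting by about 36 mm downwards.

Request:
{"fn": "step_arm", "kwargs": {"rows": [[[0,0,0,0,0,0,0],[0,0,0,0,0,0,0],[0,0,0,0,0,0,0],[0,0,0,0,0,0,0],[0,0,0,0,0,0,0],[0,0,0.12,0,0,0,0],[0,0,0.24,0,0,0,0],[0,0,0.24,0,0,0,0],[0,0,0.24,0,0,0,0]]]}}

```text
clock: 10.15
ee_pos: [0.5278, -0.0457, 0.243]
eef_rot: [0.0, 0.735, 0.679, -0.0]
contact_force: [0.9, 0.2, -0.2]
gripper_width: 0.0853
finger_force: 0.0
```

Request:
{"fn": "step_arm", "kwargs": {"rows": [[[0,0,0,0,0,0,1],[0,0,0,0,0,0,1],[0,0,0,0,0,0,1],[0,0,0,0,0,0,1],[0,0,0,0,0,0,1],[0,0,0,0,0,0,1]]], "newtons": 40}}

```text
clock: 10.75
ee_pos: [0.5278, -0.0456, 0.2428]
eef_rot: [0.0, 0.734, 0.679, 0.0]
contact_force: [-1.6, -0.6, 5.0]
gripper_width: 0.0166
finger_force: 38.9
```

Gripped (17 mm, 39 N). Pulling the lever along its arc.

Request:
{"fn": "step_arm", "kwargs": {"rows": [[[0,-0.04,0.005,0,0,0,1],[0,-0.076,0.012,0,0,0,1],[0,-0.15,0.031,0,0,0,1],[0,-0.222,0.057,0,0,0,1],[0,-0.291,0.091,0,0,0,1],[0,-0.357,0.131,0,0,0,1],[0,-0.418,0.177,0,0,0,1],[0,-0.473,0.23,0,0,0,1],[0,-0.524,0.287,0,0,0,1],[0,-0.568,0.35,0,0,0,1],[0,-0.595,0.395,0,0,0,1],[0,-0.595,0.395,0,0,0,1]]]}}

```text
clock: 11.95
ee_pos: [0.4382, -0.0388, 0.1827]
eef_rot: [0.0, 0.734, 0.679, 0.0]
contact_force: [6.2, -4.6, -4.6]
gripper_width: 0.0161
finger_force: 39.0
```

```bash
python3 -c "
from h import *
s=bot.state(); print(s['ee_pos'],grip(1.07),s['contact_force'],s['gripper_width'],s['finger_force'])
ims=[]
for c in ('top','side','wrist'):
  im,d=eyes.get_image(c); cv2.imwrite(f'pics/{c}5.png',im); ims.append(im)
  for b in range(1,2): print(c,[(np.round(np.r_[Q.T@(np.array(x['location'][:2])-T0),x['location'][2]],3).tolist(),round(x['p'],2)) for x in mark_of(c,'bung1')])
u,v=proj('top',hw([-.03,-.02,.1])).astype(int); a=cv2.resize(ims[0][v-50:v+50,u-50:u+50],(400,400),interpolation=cv2.INTER_CUBIC)
cv2.imwrite('pics/j5.png',np.hstack([a,ims[2][:,120:520]]))"
```

```text
[ 0.43820933 -0.03879502  0.18266422] [ 0.43986965 -0.03869422  0.21521429] [ 6.2124909  -4.59059863 -4.56284508] 0.016074309846551036 39.00743365287781
top [([-0.006, -0.386, -0.0], 0.73), ([-0.052, -0.005, 0.007], 0.58), ([-0.081, -0.008, 0.024], 0.52)]
side [([0.057, -0.087, 0.162], 0.68), ([-0.055, 0.038, 0.024], 0.36)]
wrist [([-0.041, 0.001, 0.012], 0.74), ([-0.055, -0.042, 0.008], 0.67), ([-0.051, -0.004, 0.009], 0.6)]
```

View pics/j5.png

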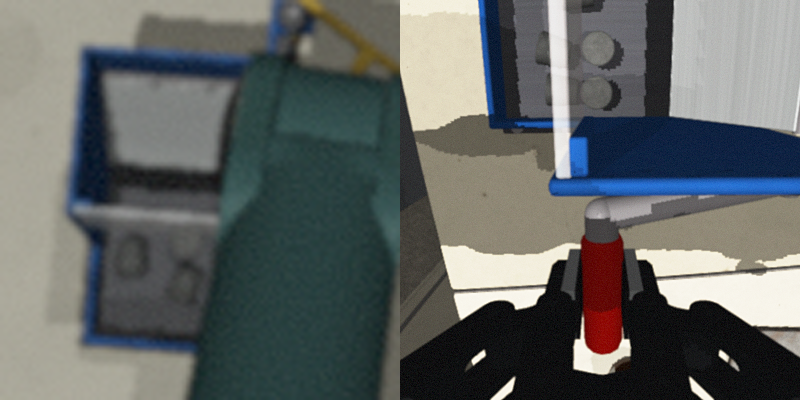

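Left (top camera): door hangs steep and empty, bungs in tray at (130,255), (185,285), (190,240). Right (wrist): five bungs in the tray, two clear ones at (598,50), (597,93), others behind the window edge. Swinging the lever back up.

Request:
{"fn": "step_arm", "kwargs": {"rows": [[[0,0.027,-0.045,0,0,0,1],[0,0.071,-0.108,0,0,0,1],[0,0.122,-0.165,0,0,0,1],[0,0.177,-0.218,0,0,0,1],[0,0.238,-0.264,0,0,0,1],[0,0.304,-0.304,0,0,0,1],[0,0.373,-0.338,0,0,0,1],[0,0.445,-0.364,0,0,0,1],[0,0.519,-0.383,0,0,0,1],[0,0.595,-0.395,0,0,0,1],[0,0.64,-0.398,0,0,0,1],[0,0.67,-0.399,0,0,0,1]]]}}

```text
clock: 13.45
ee_pos: [0.5382, -0.0462, 0.2433]
eef_rot: [-0.001, 0.734, 0.679, -0.001]
contact_force: [-10.6, 0.6, 16.8]
gripper_width: 0.0165
finger_force: 47.1
```

Request:
{"fn": "step_arm", "kwargs": {"rows": [[[0,0.01,0,0,0,0,1],[0,0.01,0,0,0,0,1],[0,0.01,0,0,0,0,1]]]}}

```text
clock: 13.75
ee_pos: [0.5395, -0.0463, 0.2434]
eef_rot: [-0.001, 0.734, 0.679, -0.0]
contact_force: [-6.6, 0.1, 14.3]
gripper_width: 0.0167
finger_force: 46.8
```

```bash
python3 -c "
from h import *
s=bot.state(); print(s['ee_pos'],grip(0),s['contact_force'],s['gripper_width'],s['finger_force'])
for c in ('top','wrist'):
  im,d=eyes.get_image(c); cv2.imwrite(f'pics/{c}6.png',im)
  print([(n,np.round(x['location'],3).tolist(),round(x['p'],2)) for n in ('lever_grip','latch_grip') for x in mark_of(c,n)[:2]])
for x in mark_of('wrist','bung1'): print((np.round(np.r_[Q.T@(np.array(x['location'][:2])-T0),x['location'][2]],3).tolist(),round(x['p'],2)))"
```

```text
[ 0.53950342 -0.04634565  0.24336562] [ 0.54040585 -0.04699201  0.275     ] [-6.59406316  0.12102123 14.2745368 ] 0.016680676811128673 46.83872580528259
[('lever_grip', [0.457, -0.312, -0.003], 0.37), ('latch_grip', [0.516, -0.139, 0.269], 0.49)]
[('lever_grip', [0.537, -0.052, 0.277], 0.65)]
```

Lever is home (x 0.5395 vs 0.5404, spring force felt). Releasing, lifting, moving over the peg.

Request:
{"fn": "step_arm", "kwargs": {"rows": [[[0,0,0,0,0,0,0],[0,0,0,0,0,0,0],[0,0,0,0,0,0,0],[0,0,0,0,0,0,0],[0,0,0,0,0,0,0],[0,0,-0.3,0,0,0,0],[0,0,-0.6,0,0,0,0],[0,0,-0.6,0,0,0,0],[-0.3,-0.09,-0.6,0,0,0,0],[-0.62,-0.18,-0.6,0,0,0,0],[-0.62,-0.18,-0.6,0,0,0,0],[-0.62,-0.18,-0.6,0,0,0,0]]]}}

```text
clock: 15.3
ee_pos: [0.5058, -0.138, 0.3331]
eef_rot: [-0.0, 0.735, 0.678, 0.0]
contact_force: [-0.8, 0.6, 0.2]
gripper_width: 0.0853
finger_force: 0.0
```

```bash
python3 -c "
from h import *
s=bot.state();p,r=tool(s); print(p.round(4), s['contact_force'],s['clock'])
im,d=eyes.get_image('wrist'); cv2.imwrite('pics/w7.png',im)
for c in ('wrist','top'):
  if c=='top': eyes.get_image('top')
  for n in ('latch_grip','lever_grip'): print(n,[(np.round(x['location'],3),round(x['p'],2)) for x in mark_of(c,n)[:2]])
print(rel(peg(1.0,.238),TH)); print([(round(a,2),(np.array(rel(peg(a)))-np.array(rel(peg(1.0)))).round(3).tolist()[:2]) for a in np.arange(.9,-.11,-.1)])"
```

```text
[ 0.5058 -0.138   0.3331] [-0.77559469  0.63028312  0.16865499] 15.3
latch_grip [(array([ 0.515, -0.141,  0.27 ]), 0.97)]
lever_grip [(array([ 0.529, -0.052,  0.277]), 0.79), (array([ 0.424, -0.467,  0.001]), 0.59)]
latch_grip []
lever_grip [(array([ 0.534, -0.046,  0.272]), 0.75)]
[-0.031, 0.066, 0.633, ('rz', np.float64(0.002))]
[(np.float64(0.9), [0.049, -0.084]), (np.float64(0.8), [0.106, -0.162]), (np.float64(0.7), [0.17, -0.234]), (np.float64(0.6), [0.242, -0.3]), (np.float64(0.5), [0.32, -0.358]), (np.float64(0.4), [0.403, -0.408]), (np.float64(0.3), [0.491, -0.45]), (np.float64(0.2), [0.582, -0.482]), (np.float64(0.1), [0.677, -0.505]), (np.float64(0.0), [0.773, -0.519]), (np.float64(-0.1), [0.87, -0.523])]
```

Request:
{"fn": "step_arm", "kwargs": {"rows": [[[-0.025,0.064,0,0,0,0,0],[-0.025,0.064,0,0,0,0,0],[-0.025,0.064,0.3,0,0,0,0],[-0.025,0.064,0.63,0,0,0,0],[-0.025,0.064,0.63,0,0,0,0],[-0.025,0.064,0.63,0,0,0,0]]]}}

```text
clock: 16.2
ee_pos: [0.5156, -0.142, 0.2397]
eef_rot: [-0.0, 0.735, 0.679, -0.001]
contact_force: [0.2, -1.1, 1.2]
gripper_width: 0.0852
finger_force: 0.0
```

Request:
{"fn": "step_arm", "kwargs": {"rows": [[[0,0,0,0,0,0,1],[0,0,0,0,0,0,1],[0,0,0,0,0,0,1],[0,0,0,0,0,0,1],[0,0,0,0,0,0,1],[0,0,0,0,0,0,1]]], "newtons": 60}}

```text
clock: 16.8
ee_pos: [0.5157, -0.1417, 0.2391]
eef_rot: [0.0, 0.734, 0.679, 0.0]
contact_force: [-1.2, 0.1, 4.9]
gripper_width: 0.0139
finger_force: 58.3
```

Peg gripped (14 mm, 58 N). Swinging in.

Request:
{"fn": "step_arm", "kwargs": {"rows": [[[0.049,-0.084,0,0,0,0,1],[0.106,-0.162,0,0,0,0,1],[0.17,-0.234,0,0,0,0,1],[0.242,-0.3,0,0,0,0,1],[0.32,-0.358,0,0,0,0,1],[0.403,-0.408,0,0,0,0,1],[0.491,-0.45,0,0,0,0,1],[0.582,-0.482,0,0,0,0,1],[0.63,-0.495,0,0,0,0,1],[0.677,-0.505,0,0,0,0,1],[0.725,-0.512,0,0,0,0,1],[0.773,-0.519,0,0,0,0,1]]]}}

```text
clock: 18.0
ee_pos: [0.4483, -0.0217, 0.2393]
eef_rot: [0.002, 0.735, 0.678, 0.0]
contact_force: [17.4, -23.6, -4.8]
gripper_width: 0.0142
finger_force: 59.4
```

Request:
{"fn": "step_arm", "kwargs": {"rows": [[[0.01,0,0,0,0,0,1],[0.03,0,0,0,0,0,1],[0.03,0,0,0,0,0,1],[0.03,0,0,0,0,0,1]]]}}

```text
clock: 18.4
ee_pos: [0.4484, -0.0208, 0.2393]
eef_rot: [0.003, 0.736, 0.677, -0.001]
contact_force: [8.6, -38.1, 1.2]
gripper_width: 0.0142
finger_force: 59.6
```

```bash
python3 -c "
from h import *
s=bot.state();p,r=tool(s); print(p.round(4),peg(0),s['contact_force'],s['clock'],s['gripper_width'])
for c in ('wrist','top'):
  im,d=eyes.get_image(c)
  for n in ('latch_grip','lever_grip'): print(n,[(np.round(x['location'],3),round(x['p'],2)) for x in mark_of(c,n)[:2]])"
```

```text
[ 0.4484 -0.0208  0.2393] [ 0.44729064 -0.02024211  0.271     ] [  8.59787814 -38.05573091   1.15154008] 18.4 0.014220757889770766
latch_grip [(array([ 0.449, -0.023,  0.27 ]), 0.6)]
lever_grip [(array([ 0.537, -0.049,  0.277]), 0.85)]
latch_grip []
lever_grip []
```

The peg is hard against its stop (38 N, within 1 mm of the home point). Releasing and rising clear.

Request:
{"fn": "step_arm", "kwargs": {"rows": [[[-0.03,0,0,0,0,0,1],[-0.03,0,0,0,0,0,0],[-0.03,0,0,0,0,0,0],[-0.03,0,0,0,0,0,0],[-0.03,0,0,0,0,0,0],[-0.03,0,0,0,0,0,0],[-0.03,0,-0.3,0,0,0,0],[-0.03,0,-0.6,0,0,0,0],[-0.03,0,-0.9,0,0,0,0],[-0.03,0,-0.9,0,0,0,0],[-0.03,0,-0.9,0,0,0,0]]]}}

```text
clock: 19.8
ee_pos: [0.4472, -0.0198, 0.3741]
eef_rot: [0.0, 0.734, 0.679, 0.001]
contact_force: [-0.4, -0.1, -2.1]
gripper_width: 0.0854
finger_force: 0.0
```

Request:
{"fn": "step_arm", "kwargs": {"rows": [[[0.5,-0.2,0,0,0,0,0],[0.9,-0.3,0,0,0,0,0],[0.9,-0.3,0,0,0,0,0],[0.9,-0.3,0,0,0,0,0],[0.9,-0.3,0,0,0,0,0]]]}}

```text
clock: 20.3
ee_pos: [0.4122, 0.1185, 0.3725]
eef_rot: [-0.0, 0.734, 0.679, -0.001]
contact_force: [0.8, -0.6, 0.9]
gripper_width: 0.0853
finger_force: 0.0
```

```bash
python3 -c "
from h import *
s=bot.state(); print(s['ee_pos'],s['contact_force'],s['clock'])
ims={}
for c in ('wrist','top','side'):
  im,d=eyes.get_image(c); ims[c]=im
  for n in ('latch_grip','lever_grip'): print(c,n,[(np.round(x['location'],3),round(x['p'],2)) for x in mark_of(c,n)[:2]])
  print([(np.round(np.r_[Q.T@(np.array(x['location'][:2])-T0),x['location'][2]],3).tolist(),round(x['p'],2)) for x in mark_of(c,'bung1')])
print(peg(0),grip(0))
u,v=proj('side',hw([0,-.1,.2])).astype(int); b=cv2.resize(ims['side'][v-50:v+50,u-20:u+60],(320,400),interpolation=cv2.INTER_CUBIC)
cv2.imwrite('pics/j8.png',np.hstack([ims['wrist'][:,160:],b]))"
```

```text
[0.41223281 0.11854889 0.37245716] [ 0.83978061 -0.59771035  0.87722127] 20.3
wrist latch_grip [(array([ 0.447, -0.022,  0.268]), 0.64)]
wrist lever_grip []
[([-0.053, 0.041, 0.017], 0.83), ([-0.078, -0.015, 0.024], 0.79), ([-0.069, -0.038, 0.021], 0.78), ([-0.055, -0.004, 0.008], 0.66), ([-0.053, -0.044, 0.01], 0.53)]
top latch_grip [(array([ 0.449, -0.021,  0.268]), 0.5)]
top lever_grip [(array([ 0.542, -0.049,  0.277]), 0.85), (array([0.458, 0.074, 0.008]), 0.56)]
[([-0.065, -0.04, 0.022], 0.64), ([-0.051, -0.008, 0.008], 0.54), ([-0.052, -0.045, 0.002], 0.36)]
side latch_grip [(array([ 0.447, -0.02 ,  0.269]), 0.73)]
side lever_grip [(array([ 0.539, -0.053,  0.272]), 0.5)]
[([-0.053, 0.038, 0.023], 0.47), ([-0.079, -0.012, 0.022], 0.44)]
[ 0.44729064 -0.02024211  0.271     ] [ 0.54040585 -0.04699201  0.275     ]
```

View pics/j8.png

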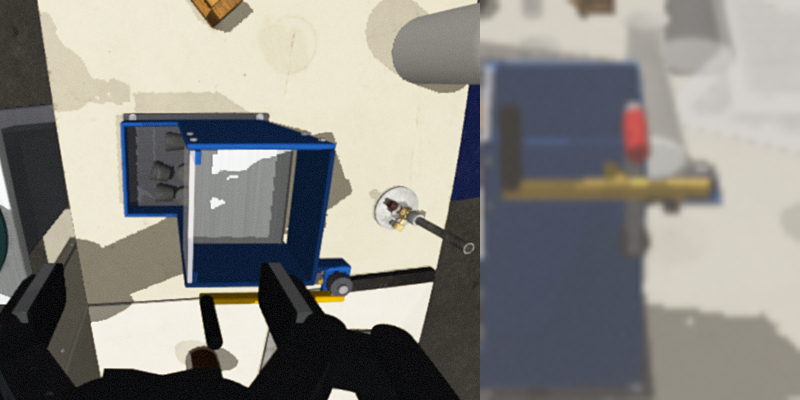

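The picture shows the door shut and empty, with bungs in the tray at (165,150–190). The latch bar lies along the hopper at (270,297), and the lever is upright within it. The networks find five bungs in the tray, the peg and grip are at their home points, and the arm touches nothing. Handing in.

```bash
python3 -c "
from h import *
print(bot.finish_job())"
```

```text
the job is handed in; nothing more can be done
None
```

The hopper is emptied and handed in: all five bungs are in the catch tray, and the door is shut with the latch home; the camera checks agree, but no verdict came back.

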